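# Set the stop and press a gift-box lid home

### The arm

A 6-joint arm with a two-finger parallel gripper is mounted at the origin on the work surface. World frame = base frame: x ahead of the robot, y to its left, z up, the work surface at z = 0. Lengths are in mm, angles in rad, forces in N, time in s.
With the tool pointing down it reaches from about 350 to 975 mm from the base axis. Payload 7.1 kg.
Tool frame: the origin (TCP) lies on the centre line of the jaws, within the pads' length; the fingertips stand 17 mm ahead of it and the grasp point (between the pads) lies 2 mm behind it (tip_extent is the distance from the TCP to the fingertips, in mm); z points along the fingers, y is the line along which they close (so a half turn about z gives the same grasp; the last joint's range is limited). The gripper opens to 88 mm and grips with 3 to 60 N. Pads are 20 mm wide; open, the fingers measure 115 mm over their backs; the gripper's body (75 mm by 178 mm) begins 61 mm behind the grasp point.
Start: joints at [-1.273, 0.423, 1.63, -0, 1.089, -0.019], TCP at [194.722, -593.875, 207.275] pointing down, gripper open.
Joint ranges: [-3, 3], [-0.9, 2.11], [0.09, 2.58], [-1.31, 4.45], [0.11, 2.69], [-2.54, 2.54]. Speed limits (rad/s): [2.39, 2.39, 3.01, 3.14, 3.14, 3.14].

### API

Orientations are given as a rotation vector (axis times angle).
In Python, from workcell import get_obs, get_image, camera_model, close_job, look_for, outline_of, pinpoint, tip_extent gives the robot as it stands.
- The arm moves only by the shell command python3 -m jog 'ROWS'. ROWS is text: rows parted by semicolons, each of 7 numbers parted by spaces: the shift along the tool's x, y, z as a fraction of full scale, then the turn, a rotation vector about the tool's x, y, z as a fraction of full scale, then the closure, from -1 (fully open) to 1 (shut). A call has 1 to 8 rows; each row is the pose to reach, as a shift and turn from the pose commanded when the call began, along the tool's axes at that moment; what a row does not reach only later rows make up. Full scale, the value 1, is 0.2 m for a shift and 30 degrees for a turn. A row lasts 1/10 s, in which the tool goes at most 50 mm and 8.59 degrees, less where a joint would pass 70% of its speed; a pose out of reach is approached as far as the arm can. A call with a number of a shift or a turn outside -1 to 1 is refused whole. A call with a gripper value outside its range is refused whole. The fingers move at their own pace and stop on an object; the grip force is fixed at half the most. Time passes only in rows, so rows that repeat a pose let the fingers close. It gives the time, the measured TCP pose, the force, the opening and the grip force at its end, in the units of the state.
- get_obs(): the state, without advancing time (a new reading comes with each control period).
- get_image(name): name is "scene" or "side" or "wrist"; returns the picture (480x640x3 uint8, red, green, blue); there is no depth.
- camera_model(name): a dict with "fx", "fy", "cx", "cy" (pixels), "origin" and "orientation" of the camera in the world; the wrist camera has in their place "tool_from_camera" (4x4, takes a point from camera to tool coordinates, whose origin is the TCP and whose axes are the flange's). Camera axes: x right, y down, z forward; pixel columns grow to the right and rows downward; lengths in mm; the calibration is good to about 2 mm. The wrist camera is an equidistant fisheye: a pixel r from the principal point sees the ray r / f radians off the axis. A picture is of the moment at which its call begins: read the wrist's pose just before it. camera_model takes no time and is no camera call.
- close_job(): hands the job in; it is judged then, once.
Trained networks look in the newest picture that a camera, given by its name, has taken for a name from the list of things; names that differ only in an ending like _2 or _b are one class to them, and where a whole thing is asked for, a point or a joint stands for the part that bears it (a point fixed in the world has none). Each returns a list of dicts, best first, with "confidence" (0 to 1); they miss things now and then, are a little off and sometimes report something else, mostly with a low value. They report only what shows in the picture. A call takes as long as a camera call.
- look_for(target, camera): "xyz" ([x, y, z] in mm, in the coordinates of the camera as it stood for that picture, good to about 4 mm: the middle of the surface that is visible of it).
- outline_of(target, camera): "mask" (480x640 bool, what is visible of it).
- pinpoint(target, camera): "xyz" ([x, y, z] in mm, in the coordinates of the camera as it stood for that picture, good to about 4 mm: a listed point, or the origin of a listed thing).
The state is a dict: "t": time; "qpos": joint angles; "qvel": joint speeds; "joint_torque": joint torques, N m; "ee_pos": TCP position; "orientation": TCP orientation; "ft_force": force on the tool from outside, world axes, zero at the start; "moment": the same for the moment, N m; "width": finger opening in mm; "grasp_force": force on a finger pad.
Only numpy, scipy, OpenCV 4.12 (cv2) and the standard library are available. Lean on these libraries where they do the work, as an engineer would, in place of code of your own. Each camera call takes 0.05 s, during which the arm holds its last target. There are 200 camera calls.

### The job

On the green bench press, loosen the orange clamp knob, slide the stop until the blue-lidded gift box is snug and square between stop and fence, and tighten the knob fully. Then pull the red-gripped lever all the way down to press the lid home, ease it slowly back up to rest without letting it fly, and let go. Leave the carton, bottle and tub alone.

Things in the scene. Friction and masses are not known exactly. Their poses are not given: they have to be found in the camera images.
- press: Fixed green bench press, may stand turned about the vertical. Origin on the work surface under the ram; x to the column at the back, y along the bed from fence to stop, z up. Aluminium bed 160 (x) by 380 mm (y -110 to +270), top at z 20. Steel fence at the -y end, 32 mm high above the bed. Green head 50 mm wide (y), x -35 to +130, z 145 to 220 mm, carries ram and lever.
- fence_face (a point): Centre of the fence's inner face (press frame x 0, y -70, z 36 mm).
- stop_face (a point): Centre of the face of the dark steel sliding stop that looks at the box, at z 36 mm; the face is 120 mm wide, 32 mm high above the bed. The stop slides along press y only. With the box snug this face is 140 mm from fence_face. The clamp knob's axis is 45 mm behind it (+y).
- stop (a joint): Travel of the stop in m: 0 at the far end, growing towards the fence (-y of the press), 0.110 when its face is 140 mm from the fence's; end stop 0.125. Freed it slides with about 3 N, clamped it does not move.
- knob_grip (a point): Point to grip on the vertical axis of the orange clamp knob on the stop, 83 mm above the work surface. Knob: disc 56 mm in diameter with an upright bar on it, 64 mm long, 14 mm thick, 34 mm high; bar top 14 mm above this point, disc top 20 mm below. The frame turns with the knob: y along the bar. When tight the bar lies along the press's y.
- clamp_knob (a joint): Turn of the clamp knob in rad: 0 fully tight, growing counter-clockwise seen from above to 1.3 fully loose, end stops at both. The stop is clamped below about 0.5 and free above. Turning takes about 0.15 to 0.25 N m; the knob stays where it is left.
- gift_box: Loose gift box, 100 mm (its x) by 140 mm (its y), about 0.4 kg: white base 35 mm high, blue lid 25 mm high of the same outline, silver neck showing between them while the lid is proud. Origin at the centre of its underside, z up. It lies flat on the bed between fence and stop, its y along the bed, up to 3 degrees askew, with gaps to both.
- lid (a joint): How far the lid has been pressed down, in m: 0 as it starts (12 mm proud, lid top 72 mm above the bed), 0.012 wholly closed. A full stroke of the lever takes it to about 0.0115, which is home. It is a tight fit, about 12 N, and stays where it is.
- lever_grip (a point): Centre of the lever's red cross grip: round bar 24 mm in diameter, 90 mm long, parallel to press x; pinched from above with the fingers along press y it can turn between them. 180 mm from the hinge. In the press frame at x -52 mm, moving from y -162, z 268 (up) by y -180, z 190 to y -162, z 112 mm (down).
- lever (a joint): Lever angle in rad: 0 up at rest, 0.9 down at its end stop. Hinge parallel to press x through y 0, z 190 mm; the arm points to -y, 0.45 above level at rest, 0.45 below when down. Sprung: 3 N at the grip at first, about 10 N at the end; let go low it flies up at 3 rad/s. Moves the ram (pad 50 mm square) down 33 mm per rad; it meets the proud lid at 0.56.
- carton: Bystander: loose white carton 90 mm by 90 mm by 70 mm high, origin at the centre of its underside.
- bottle: Bystander: loose green bottle, 66 mm in diameter, 200 mm high, origin at the centre of its underside.
- tub: Bystander: loose white tub with silver baubles, 112 mm in diameter at the rim, 87 mm high, origin at the centre of its underside.

How it is judged:
By the outcome, as a careful person would: the job done as asked, in the order asked, and still so for the second after the job is handed in, with the robot touching nothing.
It also fails if it takes over 54 s, if anything falls off the work surface, if the arm or the gripper's body presses on something with over 40 N, if the wrist force passes 120 N, or if a joint passes its speed limit or range.

## Working session

There is one attempt and no reset: what is moved stays moved. The work goes in short steps, Python scripts to look and compute and a shell command to move; the robot and the scene stay as the last step left them, time stands still between calls to the robot, and variables do not carry over. Pictures are saved under pics/ and viewed, at most 12 in all, crops included, and the job is handed in when it is done.

```bash
mkdir -p pics; ls; cat > h.py <<'E'
import numpy as np, cv2
from scipy.spatial.transform import Rotation as R
from workcell import *
def ori(o):
    o=np.array(o,float)
    return o if o.shape==(3,3) else R.from_rotvec(o).as_matrix()
def cam2w(name,p,obs=None):
    m=camera_model(name);p=np.array(p,float)
    if name=="wrist":
        T=np.array(m["tool_from_camera"]);p=T[:3,:3]@p+T[:3,3]
        o=obs or get_obs();return ori(o["orientation"])@p+np.array(o["ee_pos"])
    return ori(m["orientation"])@p+np.array(m["origin"])
def find(t,c,f=pinpoint,obs=None):
    return [(np.round(cam2w(c,d["xyz"],obs),1),round(d["confidence"],2)) for d in f(t,c)[:2]]
E
python3 - <<'E'
from h import *
print(get_obs());
for c in("scene","side","wrist"):
    m=camera_model(c);print(c,{k:np.round(v,3).tolist() for k,v in m.items() if not isinstance(v,str)})
    im=get_image(c);cv2.imwrite(f"pics/{c}0.png",im[:,:,::-1])
    for t in("press","fence_face","stop_face","knob_grip","lever_grip","gift_box","carton","bottle","tub"):print(t,find(t,c))
E
```

```text
pics
{'t': 0.0, 'qpos': array([-1.27298946e+00,  4.23824142e-01,  1.63068512e+00,  9.71456990e-06,
        1.08860597e+00, -1.89417324e-02]), 'qvel': array([-1.02771793e-03,  5.09666507e-04, -1.68005535e-05, -2.48079285e-04,
        3.12759539e-05,  2.44353722e-03]), 'joint_torque': array([ 2.59814617e-03, -5.44626904e+01, -2.73659885e+01,  6.45589200e-02,
        2.27106514e-02, -1.26944265e-04]), 'ee_pos': array([ 194.56547456, -593.33307179,  206.51406401]), 'orientation': array([-3.10078656e+00, -4.95225213e-01,  3.18858980e-04]), 'ft_force': array([-0.22781677,  0.25345088, -0.08849398]), 'moment': array([ 0.02210323, -0.04736508, -0.09450504]), 'grasp_force': 0.0, 'width': 87.83161133992937}
scene {'fx': 439.143, 'fy': 439.143, 'cx': 316.296, 'cy': 245.089, 'origin': [1067.228, -44.376, 1240.976], 'orientation': [-2.044, -1.825, 0.468]}
press [(array([560.6,  59.9,   0.9]), 0.76)]
fence_face [(array([563.4, -10.5,  39.5]), 0.77)]
stop_face [(array([555.4, 192.2,  34.1]), 0.7), (array([ 407.7, -410.2,   -4.9]), 0.58)]
knob_grip [(array([554.4, 240.2,  84.1]), 0.62)]
lever_grip [
[... 392 characters left out ...]
ation': [-2.099, 0.583, -0.295]}
press []
fence_face []
stop_face [(array([562.7,  82. ,  17.8]), 0.72)]
knob_grip [(array([560.1, 235.4,  78.7]), 0.62)]
lever_grip [(array([ 509.8, -108.6,  265. ]), 0.62)]
gift_box [(array([564.5,  82.4,  16.9]), 0.76), (array([ 403.9, -407. ,   -4.2]), 0.2)]
carton [(array([381.7, 470.9,  -3.7]), 0.6)]
bottle []
tub [(array([ 404.2, -405. ,   -3. ]), 0.55)]
wrist {'fx': 371.648, 'fy': 371.648, 'cx': 320.86, 'cy': 238.125, 'tool_from_camera': [[-0.0, -0.955, -0.297, 82.27], [1.0, -0.0, 0.001, 0.462], [-0.001, -0.297, 0.955, -177.722], [0.0, 0.0, 0.0, 1.0]]}
press []
fence_face []
stop_face []
knob_grip []
lever_grip []
gift_box []
carton []
bottle []
tub []
```

View pics/scene0.png

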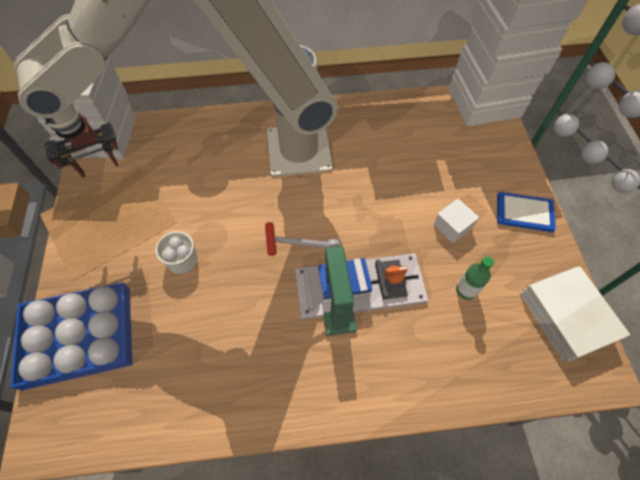

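View pics/side0.png

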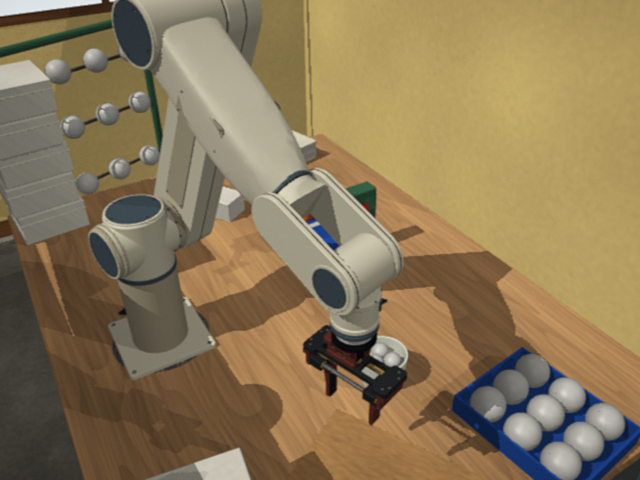

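The scene view shows the orange knob at about px (396,273), the lever grip at (270,238) and the box under the head at around (345,280). In the side view the arm blocks the press. Press yaw comes out at about 1.5°. I'm moving over to the knob, high up.

```bash
python3 -m jog '0 0 -0.5 0 0 0 -1;0 0 -0.95 0 0 0 -1;0 0 -0.95 0 0 -0.3 -1;0.3 -0.4 -0.95 0 0 -0.6 -1;0.6 -0.7 -0.95 0 0 -0.9 -1;0.8 -1 -0.95 0 0 -1 -1;0.8 -1 -0.95 0 0 -1 -1'; python3 -c "
from h import *
o=get_obs();print(o['ee_pos'],o['qpos']);print(ori(o['orientation']).round(3))"
```

```text
t: 2.2
ee_pos: [263.9, -409.3, 392.5]
orientation: [2.867, 1.283, 0.0]
ft_force: [0.9, -0.4, 0.7]
width: 88.0
grasp_force: 0.0
[ 263.87519324 -409.3284946   392.47498975] [-1.02274905e+00  3.82658005e-02  1.70070137e+00  1.87342235e-04
  1.40190339e+00 -2.93862019e-01]
[[ 0.666  0.746  0.001]
 [ 0.746 -0.666 -0.001]
 [-0.     0.001 -1.   ]]
```

```bash
python3 -m jog '0.25 -0.1 0 0 0 -0.2 -1;0.5 -0.2 0 0 0 -0.4 -1;0.75 -0.3 0 0 0 -0.6 -1;1 -0.4 0 0 0 -0.8 -1;1 -0.4 0 0 0 -0.8 -1'; python3 -c "
from h import *
o=get_obs();print(o['ee_pos'],o['qpos']);Q=ori(o['orientation']);print(Q.round(3));print((Q.T@(np.array([556,238,330])-o['ee_pos'])/200).round(3))"
```

```text
t: 2.7
ee_pos: [338.0, -205.3, 392.4]
orientation: [2.533, 1.858, 0.002]
ft_force: [-0.5, -0.4, -0.5]
width: 87.7
grasp_force: 0.0
[ 337.97564168 -205.27198665  392.38120868] [-5.76734590e-01 -1.27167084e-01  1.85745863e+00  1.01544205e-03
  1.41063043e+00 -2.71613963e-01]
[[ 0.301  0.954  0.001]
 [ 0.954 -0.301  0.   ]
 [ 0.001  0.001 -1.   ]]
[2.441 0.373 0.314]
```

```bash
python3 -m jog '0.25 0.04 0 0 0 -0.15 -1;0.5 0.08 0 0 0 -0.3 -1;0.75 0.12 0 0 0 -0.45 -1;1 0.15 0 0 0 -0.6 -1;1 0.15 0 0 0 -0.6 -1'; python3 -c "
from h import *
o=get_obs();print(o['ee_pos'],o['qpos']);Q=ori(o['orientation']);print(Q.round(3));print((Q.T@(np.array([556,238,330])-o['ee_pos'])/200).round(3))"
```

```text
t: 3.2
ee_pos: [428.8, -23.0, 392.1]
orientation: [-2.209, -2.233, -0.002]
ft_force: [-0.2, -0.2, -0.5]
width: 88.0
grasp_force: 0.0
[428.76611771 -23.00054444 392.10551263] [-8.23994465e-02 -6.42894825e-02  1.80243691e+00  1.45914103e-03
  1.40293936e+00 -9.37599550e-02]
[[-0.011  1.     0.001]
 [ 1.     0.011  0.001]
 [ 0.001  0.001 -1.   ]]
[1.297 0.65  0.313]
```

```bash
python3 -m jog '0.25 0.15 0 0 0 0 -1;0.5 0.3 0 0 0 0 -1;0.75 0.45 0 0 0 0 -1;1 0.6 0 0 0 0 -1;1 0.6 0 0 0 0 -1;1 0.6 0.3 0 0 0 -1;1 0.6 0.3 0 0 0 -1'; cat > look.py <<'E'
import sys
from h import *
o=get_obs();Q=ori(o['orientation']);print(o['ee_pos'].round(1),Q.round(3).tolist(),o['qpos'].round(2))
im=get_image("wrist");cv2.imwrite(f"pics/{sys.argv[1]}.png",im[:,:,::-1])
for t in sys.argv[2:]:print(t,find(t,"wrist",obs=o))
E
python3 look.py w1 fence_face stop_face knob_grip gift_box press
```

```text
t: 3.9
ee_pos: [544.5, 172.0, 327.2]
orientation: [-2.215, -2.222, 0.012]
ft_force: [-0.4, -0.5, -0.9]
width: 88.1
grasp_force: 0.0
[544.5 172.  327.2] [[-0.003, 1.0, -0.008], [1.0, 0.003, -0.003], [-0.003, -0.008, -1.0]] [ 0.29  0.23  1.62 -0.    1.3   0.28]
fence_face []
stop_face [(array([557.8, 190.8,  36.7]), 0.6)]
knob_grip [(array([552.4, 233.2,  81. ]), 0.74)]
gift_box [(array([559.7,  77.9,  20.9]), 0.85)]
press []
```

View pics/w1.png

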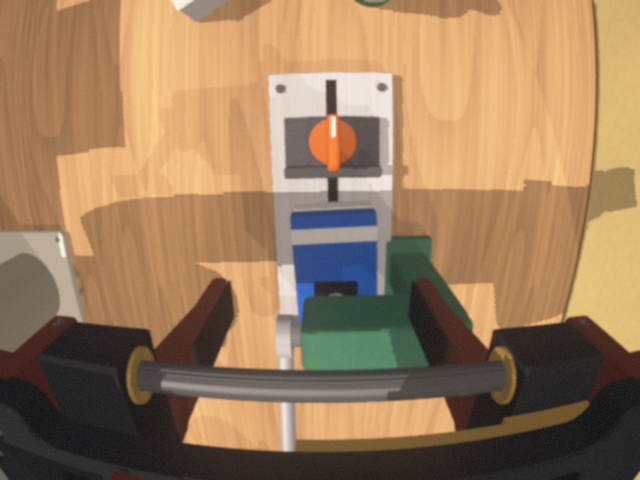

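The wrist view shows the knob at (333,140) with its bar along the bed, the stop flange at row 172, the box lid from (292,212) to (377,320), and the bed's far corners at (270,75) and (392,73). I'll get the yaw from the bed edges.

```bash
cat >> h.py <<'E'
def ray(px,o):
    m=camera_model("wrist");d=np.array([(px[0]-m["cx"]),(px[1]-m["cy"])]);r=np.hypot(*d);a=r/m["fx"]
    v=np.r_[d/r*np.sin(a),np.cos(a)];T=np.array(m["tool_from_camera"]);Q=ori(o["orientation"])
    return Q@T[:3,3]+o["ee_pos"],Q@T[:3,:3]@v
def atz(px,z,o):
    c,v=ray(px,o);return (c+v*(z-c[2])/v[2]).round(1)
E
python3 - <<'E'
from h import *
o=get_obs()
for n,p,z in[("TL",(270,75),20),("TR",(392,73),20),("L",(280,300),20),("R",(392,200),20),("bar far",(333,117),97),("bar near",(333.5,170),97),("stopL",(285,177),52),("stopR",(380,177),52),("lid TL",(292,212),92),("lid TR",(376,209),92)]:print(n,atz(p,z,o))
E
```

```text
TL [482.7 323.2  20. ]
TR [642.1 327.5  20. ]
L [488.8   4.9  20. ]
R [646.3 155.5  20. ]
bar far [562.1 264.1  97. ]
bar near [563.  204.6  97. ]
stopL [504.3 190.6  52. ]
stopR [623.2 191.2  52. ]
lid TL [515.4 155.   92. ]
lid TR [613.3 158.8  92. ]
```

```bash
python3 -m jog '0.1 0.04 0.2 0 0 0 -1;0.2 0.08 0.4 0 0 -0.04 -1;0.3 0.08 0.6 0 0 -0.04 -1;0.31 0.08 0.6 0 0 -0.04 -1;0.31 0.08 0.6 0 0 -0.04 -1;0.31 0.08 0.6 0 0 -0.04 -1'; python3 look.py w2 knob_grip stop_face
```

```text
t: 4.8
ee_pos: [564.3, 234.7, 215.0]
orientation: [2.194, 2.246, 0.006]
ft_force: [0.3, -1.1, -0.3]
width: 88.0
grasp_force: 0.0
[564.3 234.7 215. ] [[-0.023, 1.0, 0.004], [1.0, 0.023, 0.001], [0.001, 0.004, -1.0]] [ 0.37  0.39  1.66 -0.    1.09  0.35]
knob_grip [(array([553.2, 230.1,  82. ]), 0.62)]
stop_face [(array([560. , 189.7,  36.1]), 0.77)]
```

View pics/w2.png

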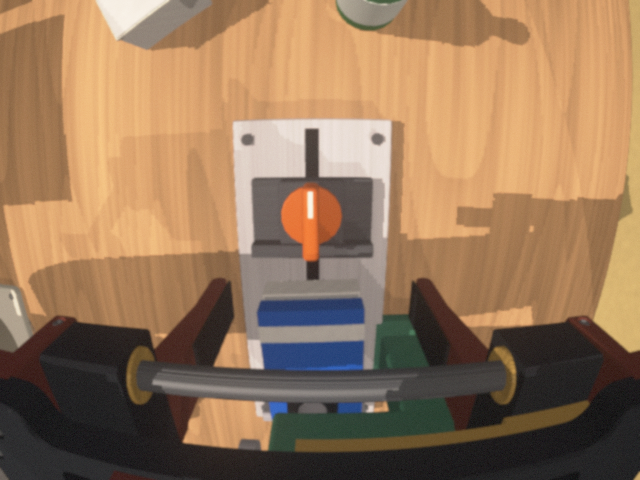

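Closer: the disc is at (311,214), the bar runs from (311,187) to (312,261), the stop flange is at row 248, and the jaw centre is at around column 322.

```bash
python3 - <<'E'
from h import *
o=get_obs();o2=o
o1=dict(ee_pos=np.array([544.5,172.,327.2]),orientation=np.array([[-0.003,1.0,-0.008],[1,.003,-.003],[-.003,-.008,-1]]))
def tri(a,b):
    c1,v1=ray(a,o1);c2,v2=ray(b,o2)
    s=np.linalg.lstsq(np.c_[v1,-v2],c2-c1,rcond=None)[0]
    p,q=c1+v1*s[0],c2+v2*s[1];return ((p+q)/2).round(1),np.linalg.norm(p-q).round(1)
for n,a,b in[("far",(333,117),(311,187)),("near",(333.5,170),(312,261)),("TL",(270,75),(234,122)),("TR",(392,73),(391,121)),("stopL",(285,172),(253,249)),("stopR",(380,172),(373,249))]:print(n,tri(a,b))
for n,p,z in[("TL",(234,122),20),("TR",(391,121),20),("L",(249,375),20),("R",(385,290),20),("far",(311,187),97),("near",(312,261),97),("slot",(312,130),20),("slot2",(313,277),20)]:print(n,atz(p,z,o))
E
```

```text
far (array([556.1, 263.3,  74.8]), np.float64(0.8))
near (array([557.5, 204.5,  98.5]), np.float64(1.1))
TL (array([477.3, 320.2,  24.5]), np.float64(0.4))
TR (array([632.4, 324.1,  25.2]), np.float64(0.7))
stopL (array([498.1, 195.5,  45.5]), np.float64(0.2))
stopR (array([618.2, 195.5,  37.7]), np.float64(1.2))
TL [476.  320.4  20. ]
TR [633.  324.2  20. ]
L [479.   17.1  20. ]
R [638.8 141.4  20. ]
far [556.2 267.1  97. ]
near [558.  203.8  97. ]
slot [554.6 312.   20. ]
slot2 [558.3 156.   20. ]
```

```bash
python3 -m jog '0 -0.037 0.2 0 0 0 -1;0 -0.037 0.4 0 0 0 -1;0 -0.037 0.55 0 0 0 -1;0 -0.037 0.65 0 0 0 -1;0 -0.037 0.65 0 0 0 -1;0 -0.037 0.65 0 0 0 -1;0 -0.037 0.65 0 0 0 -1' && python3 -m jog '0 0 0 0 0 0 0;0 0 0 0 0 0 0.5;0 0 0 0 0 0 1;0 0 0 0 0 0 1;0 0 0 0 0 0 1;0 0 0 0 0 0 1'
```

```text
t: 5.65
ee_pos: [556.6, 235.0, 84.0]
orientation: [2.195, 2.246, 0.005]
ft_force: [0.7, -0.5, -0.3]
width: 88.0
grasp_force: 0.0
t: 6.25
ee_pos: [555.2, 234.7, 82.1]
orientation: [-2.195, -2.247, 0.0]
ft_force: [-0.5, -0.4, -0.1]
width: 43.3
grasp_force: 0.0
```

```bash
python3 -m jog '0 0 -0.01 0 0 0 1;0 0 -0.01 0 0 0 1;0 0 -0.01 0 0 0 1;0 0 -0.01 0 0 0 1;0 0 -0.01 0 0 0 1;0 0 -0.01 0 0 0 1'
```

```text
t: 6.85
ee_pos: [555.2, 234.6, 84.0]
orientation: [-2.195, -2.248, 0.0]
ft_force: [0.0, 0.6, 0.1]
width: 0.4
grasp_force: 0.0
```

```bash
python3 look.py w3 knob_grip
```

```text
[555.2 234.6  84. ] [[-0.024, 1.0, -0.0], [1.0, 0.024, -0.0], [-0.0, -0.0, -1.0]] [0.38 0.55 1.75 0.   0.84 0.36]
knob_grip [(array([551.9, 230.1,  81.9]), 0.95)]
```

View pics/w3.png

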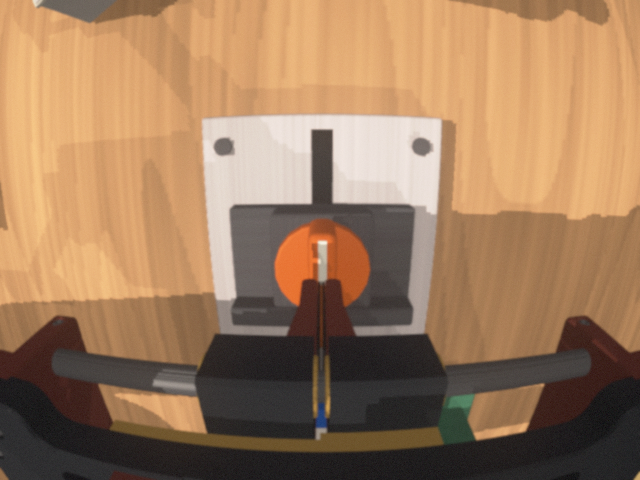

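View pics/s1.png

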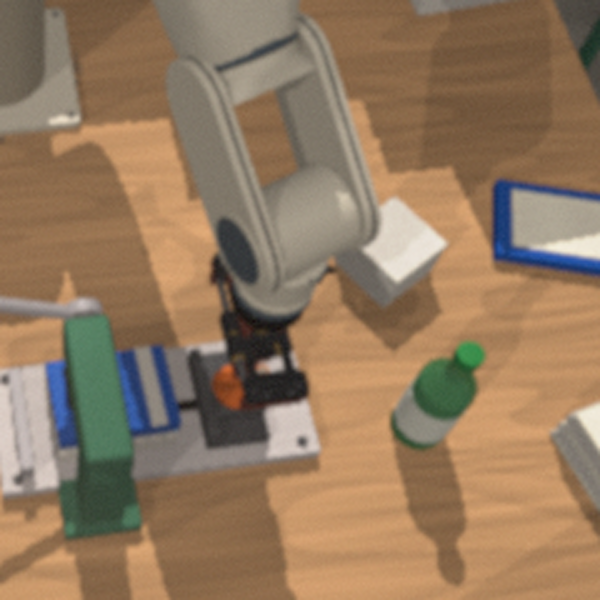

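The jaws closed on nothing with no contact force. In the wrist view the tips end at row 283, and the knob bar is still visible in front of them, so the tips may be standing higher than stated. I'll check by touch, gently.

```bash
python3 -m jog '0 0 0.01 0 0 0 1;0 0 0.02 0 0 0 1;0 0 0.02 0 0 0 1'; python3 -m jog '0 0 0.01 0 0 0 1;0 0 0.02 0 0 0 1;0 0 0.02 0 0 0 1'
```

```text
t: 7.45
ee_pos: [555.6, 234.8, 81.9]
orientation: [2.195, 2.247, 0.001]
ft_force: [-5.1, -2.4, 16.6]
width: 0.4
grasp_force: 8.2
t: 7.75
ee_pos: [555.9, 235.0, 81.4]
orientation: [2.195, 2.247, 0.003]
ft_force: [-14.9, -5.2, 47.7]
width: 0.7
grasp_force: 23.6
```

```bash
python3 -m jog '0 0 -0.06 0 0 0 0.5;0 0 -0.06 0 0 0 -1;0 0 -0.06 0 0 0 -1;0 0 -0.06 0 0 0 -1;0 0 -0.06 0 0 0 -1;0 0 -0.06 0 0 0 -1;0 0 -0.06 0 0 0 -1;0 0 -0.06 0 0 0 -1'; python3 -m jog '0 0 0 0 0 0 -1;0 0 0 0 0 0 -1;0 0 0.05 0 0 0 -1;0 0 0.08 0 0 0 -1;0 0 0.1 0 0 0 -1;0 0 0.1 0 0 0 -1;0 0 0.1 0 0 0 -1'
```

```text
t: 8.55
ee_pos: [555.2, 234.6, 87.8]
orientation: [-2.195, -2.247, 0.001]
ft_force: [-0.3, 0.2, -0.0]
width: 61.2
grasp_force: 0.0
t: 9.25
ee_pos: [555.2, 234.6, 67.8]
orientation: [-2.195, -2.247, 0.001]
ft_force: [0.6, -0.1, -0.0]
width: 88.1
grasp_force: 0.0
```

```bash
python3 -m jog '0 0 0.03 0 0 0 -1;0 0 0.06 0 0 0 -1;0 0 0.06 0 0 0 -1;0 0 0.06 0 0 0 -1'; python3 -m jog '0 0 0 0 0 0 1;0 0 0 0 0 0 1;0 0 0 0 0 0 1;0 0 0 0 0 0 1;0 0 0 0 0 0 1;0 0 0 0 0 0 1;0 0 0 0 0 0 1;0 0 0 0 0 0 1'
```

```text
t: 9.65
ee_pos: [555.0, 234.6, 55.8]
orientation: [-2.195, -2.247, 0.001]
ft_force: [-0.2, 0.7, -0.1]
width: 87.9
grasp_force: 0.0
t: 10.45
ee_pos: [555.2, 234.6, 56.1]
orientation: [-2.195, -2.247, -0.0]
ft_force: [-0.6, -0.6, 0.2]
width: 27.2
grasp_force: 0.0
```

```bash
python3 -m jog '0 0 0 0 0 0 1;0 0 0 0 0 0 1;0 0 0 0 0 0 1;0 0 0 0 0 0 1;0 0 0 0 0 0 1'
```

```text
t: 10.95
ee_pos: [555.8, 234.7, 56.1]
orientation: [2.195, 2.247, 0.001]
ft_force: [4.2, 0.2, -2.1]
width: 13.7
grasp_force: 30.0
```

```bash
python3 -m jog '0 0 0 0 0 -0.2 1;0 0 0 0 0 -0.4 1;0 0 0 0 0 -0.6 1;0 0 0 0 0 -0.8 1;0 0 0 0 0 -1 1;0 0 0 0 0 -1 1'; python3 -m jog '0 0 0 0 0 -0.2 1;0 0 0 0 0 -0.4 1;0 0 0 0 0 -0.6 1;0 0 0 0 0 -0.8 1;0 0 0 0 0 -1 1;0 0 0 0 0 -1 1';python3 -c "
from h import *
o=get_obs();print(o['moment'],o['qpos']);Q=ori(o['orientation']);print(Q.round(3))"
```

```text
t: 11.55
ee_pos: [556.0, 234.8, 56.0]
orientation: [1.536, 2.739, 0.002]
ft_force: [4.6, 0.4, -4.2]
width: 14.0
grasp_force: 30.0
t: 12.15
ee_pos: [556.2, 235.0, 56.1]
orientation: [0.775, 3.043, 0.002]
ft_force: [5.5, 0.7, -6.4]
width: 13.8
grasp_force: 30.0
[ 0.19798416 -1.05678975  0.16340585] [ 3.80080095e-01  5.94186719e-01  1.76271300e+00 -8.28192244e-05
  7.82732451e-01 -6.91908551e-01]
[[-0.878  0.478  0.002]
 [ 0.478  0.878  0.001]
 [-0.001  0.001 -1.   ]]
```

```bash
python3 -m jog '-0.025 -0.043 0 0 0 0 1;-0.05 -0.087 0 0 0 0 1;-0.075 -0.13 0 0 0 0 1;-0.1 -0.173 0 0 0 0 1;-0.112 -0.195 0 0 0 0 1;-0.112 -0.195 0 0 0 0 1'; python3 -m jog '0 0 0 0 0 0.2 1;0 0 0 0 0 0.4 1;0 0 0 0 0 0.6 1;0 0 0 0 0 0.75 1;0 0 0 0 0 0.75 1';python3 -c "
from h import *
o=get_obs();print(o['moment']);Q=ori(o['orientation']);print(Q.round(3));print((Q.T@[.0244,-1,0]).round(3),np.degrees(np.arctan2(Q[1,0],Q[0,0])))"
```

```text
t: 12.75
ee_pos: [557.3, 189.7, 56.1]
orientation: [0.78, 3.041, 0.002]
ft_force: [6.9, 0.4, -6.8]
width: 13.7
grasp_force: 30.0
t: 13.25
ee_pos: [557.1, 189.5, 56.0]
orientation: [1.361, 2.83, 0.001]
ft_force: [5.8, -1.8, -5.6]
width: 13.8
grasp_force: 30.0
[-0.39929194 -1.15798497 -0.14643996]
[[-0.624  0.781  0.002]
 [ 0.781  0.624 -0.   ]
 [-0.001  0.001 -1.   ]]
[-0.797 -0.605  0.   ] 128.62027213342128
```

```bash
python3 -m jog '-0.016 -0.012 0 0 0 0 1;-0.032 -0.024 0 0 0 0 1;-0.048 -0.036 0 0 0 0 1;-0.056 -0.0425 0 0 0 0 1'; for i in 1; do :; done; python3 -m jog '-0.004 -0.003 0 0 0 0 1;-0.008 -0.006 0 0 0 0 1'; python3 -m jog '-0.004 -0.003 0 0 0 0 1;-0.008 -0.006 0 0 0 0 1'
```

```text
t: 13.65
ee_pos: [557.5, 176.7, 56.1]
orientation: [1.36, 2.831, 0.004]
ft_force: [3.8, 6.4, -6.2]
width: 14.4
grasp_force: 30.0
t: 13.85
ee_pos: [557.5, 174.9, 56.1]
orientation: [1.36, 2.831, 0.004]
ft_force: [4.3, 6.3, -6.8]
width: 13.9
grasp_force: 30.0
t: 14.05
ee_pos: [557.6, 172.9, 56.0]
orientation: [1.359, 2.831, 0.004]
ft_force: [5.1, 6.4, -6.9]
width: 13.9
grasp_force: 30.0
```

```bash
python3 -m jog '-0.004 -0.003 0 0 0 0 1;-0.008 -0.006 0 0 0 0 1'; python3 -m jog '-0.004 -0.003 0 0 0 0 1;-0.008 -0.006 0 0 0 0 1';  python3 -m jog '-0.004 -0.003 0 0 0 0 1;-0.008 -0.006 0 0 0 0 1'
```

```text
t: 14.25
ee_pos: [557.6, 171.0, 56.0]
orientation: [1.359, 2.831, 0.004]
ft_force: [5.1, 5.2, -6.6]
width: 13.8
grasp_force: 30.0
t: 14.45
ee_pos: [557.7, 169.3, 56.1]
orientation: [1.36, 2.831, 0.005]
ft_force: [3.3, 12.7, -6.9]
width: 13.9
grasp_force: 30.0
t: 14.65
ee_pos: [557.7, 169.2, 56.1]
orientation: [-1.361, -2.831, -0.009]
ft_force: [2.6, 22.2, -8.9]
width: 13.8
grasp_force: 30.0
```

```bash
python3 -m jog '0 0 0 0 0 0.2 1;0 0 0 0 0 0.4 1;0 0 0 0 0 0.6 1;0 0 0 0 0 0.8 1;0 0 0 0 0 1 1;0 0 0 0 0 1 1'; python3 -m jog '0 0 0 0 0 0.1 1;0 0 0 0 0 0.2 1;0 0 0 0 0 0.27 1;0 0 0 0 0 0.27 1';python3 -c "
from h import *
o=get_obs();print(o['moment']);Q=ori(o['orientation']);print(np.degrees(np.arctan2(Q[1,0],Q[0,0])))"
```

```text
t: 15.25
ee_pos: [557.4, 169.1, 56.1]
orientation: [-2.049, -2.379, -0.007]
ft_force: [3.4, 17.1, -5.9]
width: 13.9
grasp_force: 30.0
t: 15.65
ee_pos: [557.4, 169.0, 56.2]
orientation: [-2.209, -2.232, -0.007]
ft_force: [1.8, 16.8, -6.6]
width: 13.6
grasp_force: 30.1
[ 2.93516961 -0.35663141  0.45085968]
90.59737046735016
```

```bash
python3 -m jog '0 0 0 0 0 0.06 1;0 0 0 0 0 0.12 1;0 0 0 0 0 0.12 1';python3 -c "
from h import *
o=get_obs();print(o['moment']);Q=ori(o['orientation']);print(np.degrees(np.arctan2(Q[1,0],Q[0,0])))"
```

```text
t: 15.95
ee_pos: [557.4, 168.7, 56.2]
orientation: [-2.276, -2.163, -0.006]
ft_force: [1.6, 16.3, -5.8]
width: 14.6
grasp_force: 31.0
[ 2.59505797 -0.43365699  0.68494455]
87.0685971866813
```

```bash
python3 -m jog '0 0 0 0 0 0 -1;0 0 0 0 0 0 -1;0 0 0 0 0 0 -1;0 0 0 0 0 0 -1;0 0 -0.1 0 0 0 -1;0 0 -0.3 0 0 0 -1;0 0 -0.55 0 0 0 -1;0 0 -0.8 0 0 0 -1'; python3 -m jog '0 0 0 0 0 0 -1;0.3 0 -0.1 0 0 0 -1;0.3 0 -0.2 0 0 0 -1;0.3 0 -0.2 0 0 0 -1;0.3 0 -0.2 0 0 0 -1'; python3 look.py w4 knob_grip stop_face gift_box lever_grip
```

```text
t: 16.75
ee_pos: [556.2, 165.1, 217.3]
orientation: [-2.276, -2.164, 0.002]
ft_force: [1.8, 0.7, -0.1]
width: 75.4
grasp_force: 0.0
t: 17.25
ee_pos: [559.6, 225.2, 255.3]
orientation: [2.276, 2.166, -0.001]
ft_force: [0.8, -0.3, -0.9]
width: 88.1
grasp_force: 0.0
[559.6 225.2 255.3] [[0.049, 0.999, -0.0], [0.999, -0.049, -0.0], [-0.001, -0.0, -1.0]] [ 0.36  0.34  1.64 -0.    1.17  0.41]
knob_grip [(array([554.3, 166.5,  85.8]), 0.71)]
stop_face [(array([560.1, 123.8,  37.5]), 0.58)]
gift_box [(array([560. ,  55.9,  19.6]), 0.75)]
lever_grip []
```

View pics/w4.png

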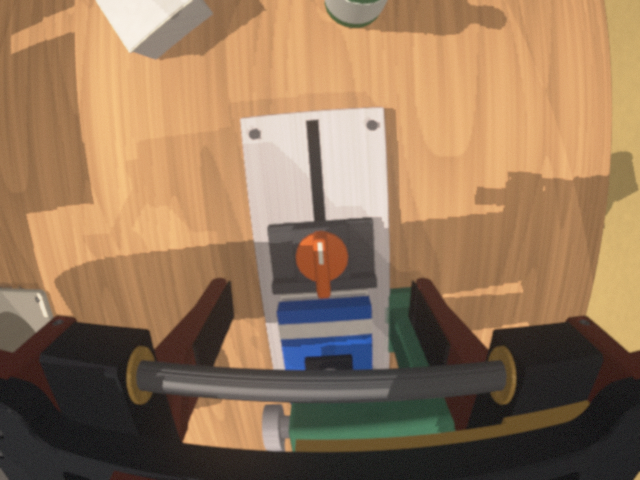

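The view shows the box against the stop flange at row 290, and the knob bar in line with the slot (tight). Next, the lever.

```bash
python3 -c "
from h import *
o=get_obs()
for a,b,z in(((313,121),(320,219),20),((320,238),(323,297),97),((270,291),(375,287),52),((279,302),(371,298),92)):
  p,q=atz(a,z,o),atz(b,z,o);print(p,q,np.degrees(np.arctan2(*(q-p)[1::-1])))"
python3 -m jog '0 0 -0.25 0 0 0 -1;-0.2 0 -0.5 0 0 0.2 -1;-0.45 0 -0.7 0 0 0.4 -1;-0.7 0 -0.7 0 0 0.6 -1;-0.95 0 -0.7 0 0 0.8 -1;-1 0 -0.7 0 0 1 -1;-1 0 -0.7 0 0 1 -1'; python3 -c "
from h import *
o=get_obs();print(o['ee_pos'],o['qpos']);Q=ori(o['orientation']);print(Q.round(3));print((Q.T@(np.array([485,-110,390])-o['ee_pos'])/200).round(3))"
```

```text
[555.3 311.8  20. ] [557.3 200.5  20. ] -88.9705370395527
[557.7 201.7  97. ] [557.5 139.6  97. ] -90.18452683226153
[496.6 127.4  52. ] [616.  126.5  52. ] -0.4318695560060483
[511.8 133.3  92. ] [606.5 133.1  92. ] -0.12100463427381608
t: 18.2
ee_pos: [549.6, 21.9, 396.1]
orientation: [2.764, 1.492, -0.001]
ft_force: [-0.7, 0.5, -0.8]
width: 87.6
grasp_force: 0.0
[549.60473245  21.93355865 396.09696584] [ 1.88248015e-02  1.45784753e-01  1.57350220e+00 -9.82743343e-04
  1.42224067e+00  5.99570298e-01]
[[ 0.549  0.836  0.   ]
 [ 0.836 -0.549 -0.001]
 [-0.001  0.001 -1.   ]]
[-0.729  0.092  0.031]
```

```bash
python3 -m jog '-0.2 0.03 0 0 0 0.2 -1;-0.4 0.06 0 0 0 0.4 -1;-0.6 0.09 0 0 0 0.6 -1;-0.73 0.09 0 0 0 0.8 -1;-0.73 0.09 0 0 0 1 -1;-0.73 0.09 0 0 0 1 -1'; python3 -m jog '0 0 0 0 0 0.2 -1;0 0 0 0 0 0.4 -1;0 0 0 0 0 0.6 -1;0 0 0 0 0 0.8 -1;0 0 0 0 0 0.84 -1;0 0 0 0 0 0.84 -1;0 0 0 0 0 0.84 -1'; python3 look.py w5 lever_grip press fence_face; python3 -c "
from h import *
print(find('lever_grip','scene'),get_image('side').shape,find('lever_grip','side'))"
```

```text
t: 18.8
ee_pos: [485.6, -106.8, 395.6]
orientation: [-3.054, -0.735, 0.001]
ft_force: [0.1, 0.6, -0.5]
width: 87.9
grasp_force: 0.0
t: 19.5
ee_pos: [486.0, -106.2, 395.9]
orientation: [-3.141, -0.059, 0.0]
ft_force: [-0.2, 0.7, 0.0]
width: 87.7
grasp_force: 0.0
[ 486.  -106.2  395.9] [[0.999, 0.038, -0.0], [0.038, -0.999, 0.0], [-0.0, -0.0, -1.0]] [-0.24  0.06  1.68  0.    1.41  1.29]
lever_grip [(array([ 512.9, -108.9,  264.9]), 0.83)]
press [(array([5.591e+02, 5.350e+01, 5.000e-01]), 0.69)]
fence_face [(array([568.2, -14.4,  39.8]), 0.77)]
[(array([ 515.9, -105.1,  267.1]), 0.78), (array([387.5, 467.1,  -3.6]), 0.72)] (480, 640, 3) [(array([ 512.9, -110.8,  264.7]), 0.86), (array([557.3, -14.9,  32.1]), 0.44)]
```

View pics/w5.png

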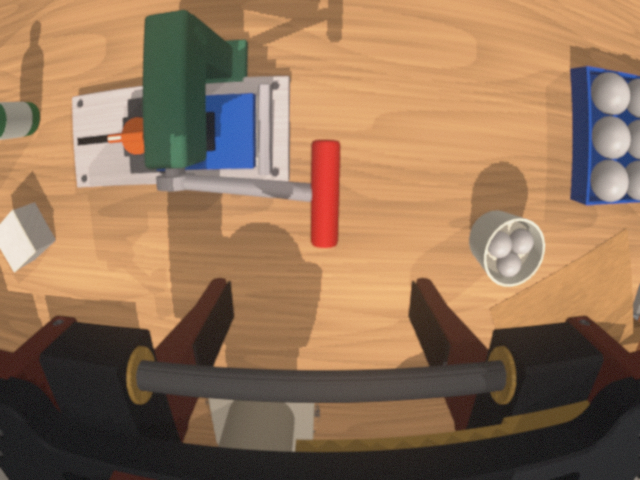

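The red grip spans (326,142) to (325,246) with the arm joining at its middle, which puts it at about (513,-110,266). The fingers are really about 32 mm shorter than stated, so a vertical pinch would bring the gripper body onto the lever arm at the bottom. I'll press on the grip with closed fingers, off-centre, and let the spring follow the fingers back up.

```bash
python3 -m jog '0 0.02 0 0 0 0 1;0 0.02 0.1 0 0 0 1;0 0.02 0.2 0 0 0 1;0 0.02 0.3 0 0 0 1;0 0.02 0.4 0 0 0 1;0 0.02 0.45 0 0 0 1;0 0.02 0.45 0 0 0 1;0 0.02 0.45 0 0 0 1'; python3 -m jog '0 0 0 0 0 0 1;0 0 0 0 0 0 1;0 0 0 0 0 0 1;0 0 0 0 0 0 1;0 0 0 0 0 0 1;0 0 0.05 0 0 0 1;0 0 0.1 0 0 0 1;0 0 0.12 0 0 0 1'; python3 look.py w6 lever_grip
```

```text
t: 20.65
ee_pos: [486.5, -110.8, 306.7]
orientation: [3.141, 0.053, 0.001]
ft_force: [-0.2, -0.1, 1.0]
width: 27.3
grasp_force: 0.0
t: 21.45
ee_pos: [485.1, -110.4, 280.3]
orientation: [-3.14, -0.054, 0.004]
ft_force: [-0.2, -0.5, -0.4]
width: 0.6
grasp_force: 0.0
[ 485.1 -110.4  280.3] [[0.999, 0.034, -0.002], [0.034, -0.999, 0.001], [-0.002, -0.001, -1.0]] [-0.25  0.15  1.83  0.    1.16  1.29]
lever_grip [(array([552.2, 164.2,  79.8]), 0.59), (array([ 511.8, -110.5,  269. ]), 0.55)]
```

View pics/w6.png

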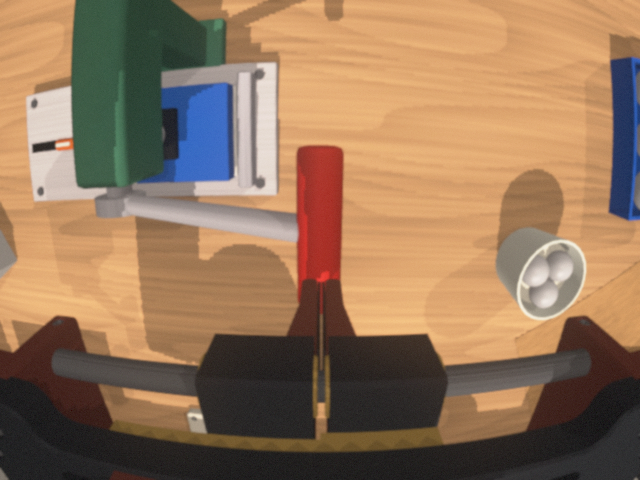

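The closed tips are over the grip's near end, centred at column 322. Now I'll touch and press.

```bash
python3 -m jog '0 0 0.03 0 0 0 1;0 0 0.06 0 0 0 1;0 0 0.08 0 0 0 1;0 0 0.08 0 0 0 1'; python3 -m jog '0 0.01 0.03 0 0 0 1;0 0.02 0.06 0 0 0 1;0 0.02 0.06 0 0 0 1'
```

```text
t: 21.95
ee_pos: [485.8, -110.5, 265.4]
orientation: [-3.141, -0.053, 0.002]
ft_force: [-0.4, -0.6, 0.1]
width: 0.6
grasp_force: 0.0
t: 22.25
ee_pos: [485.7, -114.7, 253.1]
orientation: [-3.141, -0.053, 0.002]
ft_force: [-0.1, 0.9, -0.4]
width: 0.7
grasp_force: 0.0
```

```bash
python3 -m jog '0 0 0.02 0 0 0 1;0 0 0.03 0 0 0 1;0 0 0.03 0 0 0 1'; python3 look.py w7 lever_grip; python3 -c "from h import *;print(find('lever_grip','scene'))"
```

```text
t: 22.55
ee_pos: [486.1, -114.5, 247.8]
orientation: [-3.141, -0.053, 0.0]
ft_force: [-0.5, 0.1, 1.6]
width: 0.2
grasp_force: 0.6
[ 486.1 -114.5  247.8] [[0.999, 0.034, -0.0], [0.034, -0.999, 0.0], [-0.0, -0.0, -1.0]] [-0.26  0.19  1.86  0.    1.09  1.28]
lever_grip [(array([ 512.5, -116.7,  251.3]), 0.67)]
[(array([ 515.9, -105.1,  267.1]), 0.78), (array([387.5, 467.1,  -3.6]), 0.72)]
```

View pics/w7.png

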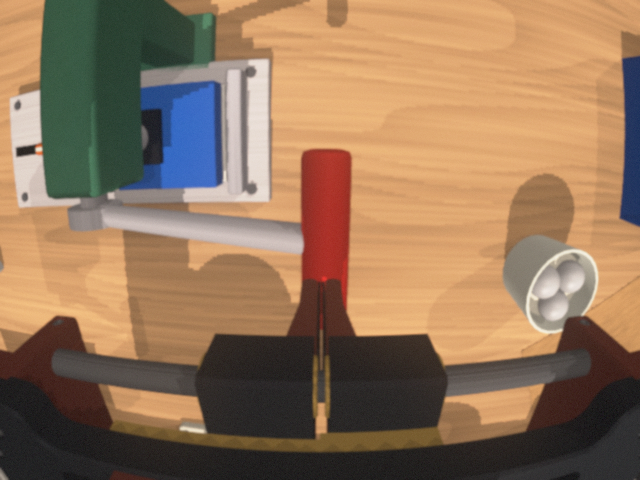

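The grip has gone down with the fingers and sits centred under them (column 325). Pressing on along the arc.

```bash
python3 -m jog '0 0.03 0.063 0 0 0 1;0 0.047 0.126 0 0 0 1;0 0.057 0.193 0 0 0 1;0 0.065 0.26 0 0 0 1;0 0.064 0.33 0 0 0 1;0 0.06 0.395 0 0 0 1;0 0.06 0.395 0 0 0 1'; python3 look.py w8 lever_grip
```

```text
t: 23.4
ee_pos: [485.0, -126.1, 166.8]
orientation: [-3.14, -0.053, 0.007]
ft_force: [-1.6, -1.7, 3.3]
width: 0.2
grasp_force: 1.6
[ 485.  -126.1  166.8] [[0.999, 0.034, -0.004], [0.034, -0.999, 0.001], [-0.004, -0.002, -1.0]] [-0.28  0.3   1.93  0.    0.92  1.26]
lever_grip [(array([ 516.2, -128.1,  171.7]), 0.56)]
```

```bash
python3 -m jog '0 -0.008 0.066 0 0 0 1;0 -0.018 0.133 0 0 0 1;0 -0.032 0.18 0 0 0 1;0 -0.045 0.22 0 0 0 1;0 -0.06 0.26 0 0 0 1;0 -0.075 0.295 0 0 0 1;0 -0.075 0.295 0 0 0 1';python3 -m jog '0 0 0.01 0 0 0 1;0 0 0.02 0 0 0 1;0 0 0.02 0 0 0 1'; python3 look.py w9 lever_grip
```

```text
t: 24.2
ee_pos: [486.5, -111.6, 110.0]
orientation: [3.141, 0.054, 0.001]
ft_force: [-0.2, -3.7, 3.9]
width: 0.3
grasp_force: 1.9
t: 24.5
ee_pos: [486.7, -111.2, 108.1]
orientation: [-3.14, -0.053, -0.002]
ft_force: [-6.0, 2.2, 22.1]
width: 0.6
grasp_force: 10.9
[ 486.7 -111.2  108.1] [[0.999, 0.034, 0.001], [0.034, -0.999, 0.001], [0.001, -0.001, -1.0]] [-0.25  0.39  1.97  0.    0.78  1.29]
lever_grip [(array([ 511.1, -110.7,  111.5]), 0.69), (array([567.3, -15. ,  39.6]), 0.4)]
```

```bash
python3 -m jog '0 0 0.01 0 0 0 1;0 0 0.01 0 0 0 1;0 0 0.01 0 0 0 1'; python3 -c "
from h import *
for c in('wrist','scene'):
  o=get_obs();get_image(c);print(o['ee_pos'],find('lever_grip',c,obs=o))"
```

```text
t: 24.9
ee_pos: [486.8, -111.2, 107.9]
orientation: [-3.141, -0.053, -0.003]
ft_force: [-11.6, 3.2, 43.6]
width: 0.7
grasp_force: 21.0
[ 486.81318441 -111.20582651  107.9076157 ] [(array([ 514.6, -106.8,  113. ]), 0.86), (array([560.1,  53.5,  21.5]), 0.54)]
[ 486.78831557 -111.21817716  107.88459766] [(array([ 514.3, -106.4,  110.1]), 0.62)]
```

```bash
python3 -m jog '0 0 -0.03 0 0 0 1;0 0.012 -0.065 0 0 0 1;0 0.03 -0.1 0 0 0 1;0 0.045 -0.135 0 0 0 1;0 0.056 -0.17 0 0 0 1;0 0.066 -0.205 0 0 0 1;0 0.074 -0.24 0 0 0 1;0 0.08 -0.275 0 0 0 1'; python3 look.py w10 lever_grip
```

```text
t: 25.9
ee_pos: [486.6, -127.7, 159.6]
orientation: [-3.141, -0.053, 0.0]
ft_force: [0.8, 2.4, 2.6]
width: 0.5
grasp_force: 1.5
[ 486.6 -127.7  159.6] [[0.999, 0.034, -0.0], [0.034, -0.999, 0.0], [-0.0, -0.0, -1.0]] [-0.28  0.31  1.93  0.    0.9   1.26]
lever_grip []
```

```bash
python3 -m jog '0 0.004 -0.035 0 0 0 1;0 0.007 -0.07 0 0 0 1;0 0.01 -0.105 0 0 0 1;0 0.01 -0.14 0 0 0 1;0 0.009 -0.175 0 0 0 1;0 0.007 -0.21 0 0 0 1;0 0.004 -0.245 0 0 0 1;0 0 -0.28 0 0 0 1'; python3 look.py w11 lever_grip; python3 -c "
from h import *
get_image('scene');print(find('lever_grip','scene'))"
```

```text
t: 26.8
ee_pos: [486.7, -127.6, 215.7]
orientation: [3.141, 0.054, 0.0]
ft_force: [0.5, 1.4, 1.8]
width: 0.3
grasp_force: 0.6
[ 486.7 -127.6  215.7] [[0.999, 0.034, 0.0], [0.034, -0.999, -0.0], [0.0, 0.0, -1.0]] [-0.28  0.23  1.89 -0.    1.02  1.26]
lever_grip [(array([ 514.7, -124.6,  217.4]), 0.57)]
[(array([ 516.2, -122.4,  219.1]), 0.6)]
```

```bash
python3 -m jog '0 -0.006 -0.035 0 0 0 1;0 -0.013 -0.07 0 0 0 1;0 -0.02 -0.105 0 0 0 1;0 -0.03 -0.14 0 0 0 1;0 -0.042 -0.17 0 0 0 1;0 -0.054 -0.2 0 0 0 1;0 -0.066 -0.225 0 0 0 1;0 -0.078 -0.25 0 0 0 1'; python3 -m jog '0 0 -0.02 0 0 0 1;0 0 -0.05 0 0 0 1;0 0 -0.1 0 0 0 1;0 0 -0.25 0 0 0 1;0 0 -0.5 0 0 0 1;0 0 -0.5 0 0 0 1'; python3 look.py w12 lever_grip gift_box stop_face knob_grip; python3 -c "
from h import *
im=get_image('scene');print(find('lever_grip','scene'),get_obs()['t'])
cv2.imwrite('pics/s2.png',cv2.resize(im[180:360,220:460,::-1],(800,600),interpolation=cv2.INTER_CUBIC))"
```

```text
t: 27.8
ee_pos: [486.1, -111.8, 265.5]
orientation: [3.141, 0.054, 0.0]
ft_force: [0.2, -0.1, 0.8]
width: 0.4
grasp_force: 0.0
t: 28.4
ee_pos: [489.2, -112.9, 372.0]
orientation: [3.138, 0.053, 0.017]
ft_force: [0.6, 0.1, -0.4]
width: 0.8
grasp_force: 0.0
[ 489.2 -112.9  372. ] [[0.999, 0.034, 0.011], [0.034, -0.999, -0.003], [0.011, 0.003, -1.0]] [-0.25  0.07  1.71 -0.    1.35  1.29]
lever_grip [(array([ 511. , -111.1,  271.3]), 0.79), (array([ 407.2, -409.6,    3. ]), 0.33)]
gift_box [(array([559. ,  52.6,  19.7]), 0.8)]
stop_face []
knob_grip [(array([553.8, 166.4,  83.2]), 0.89), (array([565.2, -15. ,  40.5]), 0.36)]
[(array([ 511.9, -107.8,  266.1]), 0.76)] 28.75
```

View pics/w12.png

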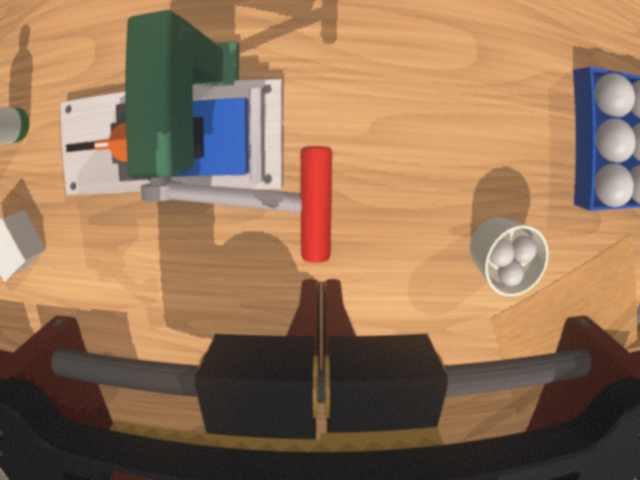

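The lever is back at rest with the grip at (316,205). The box sits tight against the fence at column 250, and the gripper is touching nothing. Handing in.

```bash
python3 -m jog '0 0 0 0 0 0 1;0 0 0 0 0 0 1;0 0 0 0 0 0 1' && python3 -c "from workcell import *;print(close_job())"
```

```text
t: 29.05
ee_pos: [486.0, -112.0, 364.7]
orientation: [-3.141, -0.053, 0.001]
ft_force: [0.1, 0.0, 0.4]
width: 0.4
grasp_force: 0.0
the job is handed in; nothing more can be done
None
```

I handed the job in at 29 s (no verdict was returned): the knob was loosened, the stop slid until the box was snug, the knob retightened to its end stop, and the lever pushed down to its end stop and eased back up to rest by pressing on its grip with closed fingers instead of pinching it.

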